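# Set the tray stop on the bedside crate

### The job

Put the socket driver on the tray stop's screw and turn it clockwise until the foot just nips the wooden setting block beneath, so that the block drags but is not clamped; never force the screw down hard or turn it with the fingers. Then take the block by its tab, draw it out a centimetre or two, feeling it drag, and leave it there still lightly nipped. Leave the driver upright on the screw or on the crate, and the other things where they are.

Things in the scene. Friction and masses are not known exactly. Their poses are not given: they have to be found in the camera images.
- stop: Grey steel bridge fixed on the crate top, the tray stop. Origin: on the crate top (z=0) on the vertical screw axis, midway between two posts at y = +-45 mm (16 along x, 12 along y; feet to y = +-69, x = +-25). Beam on top: 24 along x, 106 along y, 62 to 74 high. The open way between the posts (78 clear) runs along x. The stop screw passes through the beam.
- foot_axis (a point): Fixed point of the stop on the screw axis, at block-top height (20 mm). Above it hangs the screw's round flat foot, 24 across, about 1.5 to 6.5 mm over the block at the start: pushed on the screw by an unknown amount, so the head does not tell its height. It is sprung, 3 N per mm pushed up. It just drags when pressing with about 2 to 8 N, 0.3 to 1.0 rad of turn after first touch; 16 N is clamped.
- screw_head (a point): Stop screw's head: point on the axis on top of its round collar (22 mm across), 86 above the crate top at the start. Above it a 12 x 12 square, 12 high, sides along this frame's x and y, then a square point 8 high tapering from 12 x 12 to 4 x 4: the head ends 20 above this point. z up; the frame turns with the screw.
- beam_top (a point): Point of the stop on the screw axis on top of the beam, 74 mm high, fixed. The screw: clockwise seen from above lowers it and its foot, 2.55 mm per rad; at most 4 rad from the start; friction (0.06 N m) holds it where left. The touch is hardly felt at the driver; a pull on the block tells it: drag is about equal to the foot's force, plus 0.6 times weight and any push down (all +-20 %).
- driver: Socket driver, 125 mm tall, 0.15 kg, standing upright on its mouth on the crate top. Origin: centre of its underside; z up along its axis. Steel socket 24.5 square outside, 0 to 28 high; steel shaft 14 across up to 60; dark wooden square handle 28 x 28 from 60 to 125. Sides of socket and handle lie along its x and y.
- driver_mouth (a point): Centre of the driver's mouth, same point and axes as the driver's origin. Square hole 14.5 mm wide, 22 deep, open downwards, sides along x and y. Fully seated, the mouth rests on the screw's collar; with 1.25 mm clearance a side it turns up to 0.25 rad before it bites, and stays standing on the screw when let go.
- block: Light wooden setting block, about 0.12 kg, flat on the crate top, its tongue between the posts under the foot. Origin: centre of the underside. Tongue 180 mm along x, 34 along y, 20 high; at its -x end an upright tab (x = -90 to -66, 34 along y, 52 high). The foot is above block x = +32 to +52 at the start. Drawing it out means moving it along its own -x.
- mug: Steel travel mug with black lever lid, 74 mm across, 145 tall, standing; origin centre of underside. Leave alone. Mug and driver stand on opposite sides of the stop, either way round.
- dispenser: White pump-top dispenser bottle, 64 mm across, 177 tall, empty; origin centre of underside. Leave alone.
- dish: Grey ceramic ring dish, 96 mm across, 22 high; origin centre of underside. Leave alone.
- brush: Wooden nail brush, 90 mm along x, 42 along y, 38 high, bristles down; origin centre of underside. Leave alone.
Not all that is in view belongs to the job. What is shaped like the driver but blue or red is not meant.

How it is judged:
By the outcome, as a careful person would: the job done as asked, in the order asked, and still so for the second after the job is handed in, with the robot touching nothing.
It also fails if it takes over 72 s, if anything falls off the work surface, if the arm or the gripper's body presses on something with over 40 N, if the wrist force passes 120 N, or if a joint passes its speed limit or range.

### The arm

A 6-joint arm with a two-finger parallel gripper is mounted at the origin on the work surface. World frame = base frame: x ahead of the robot, y to its left, z up, the work surface at z = 0. Lengths are in m, angles in rad, forces in N, time in s.
With the tool pointing down it reaches from about 0.35 to 0.775 m from the base axis. Payload 5.5 kg.
Tool frame: the origin (TCP) lies midway between the tips of the shut fingers; the grasp point (between the pads) lies 19 mm behind it; z points along the fingers, x is the direction in which the jaws open and shut, and the axes are right-handed (so a half turn about z gives the same grasp; the last joint's range is limited). The gripper opens to 85 mm and grips with 20 to 120 N. Pads are 22 mm wide; open, the fingers measure 114 mm over their backs; the gripper's body (76 mm by 85 mm) begins 54 mm behind the grasp point. The pads swing forward as they close: fully open they stand 13 mm farther back than shut.
Start: joints at [-1.393, 0.313, 0.046, 1.304, 0, 1.431], TCP at [0.18, -0.546, 0.231] pointing down, gripper open.
Joint ranges: [-2.76, 2.76], [-0.86, 1.69], [-1.03, 1.26], [-2.2, 2.34], [-1.47, 1.5], [-3.14, 3.14]. Speed limits (rad/s): [2.57, 2.57, 3.14, 3.14, 3.14, 3.14].

### API

Orientations are given as a unit quaternion [w, x, y, z].
In Python, from workcell import env gives the robot as it stands. The module is installed in compiled form; this text tells all that it offers.
- The arm moves only by the tool apply_moves, never from a script. Its argument "moves" is a list of rows, each a list of 3 entries, a list of its own where there are three numbers: the shift along the tool's x, y, z in cm, then the turn about the tool's z in degrees, then the opening, from 0 (shut) to 1 (fully open). In form: [[[x, y, z], yaw, gripper], ...]. A call has exactly 10 rows; each row is the pose to reach, as a shift and turn from the pose commanded when the call began, along the tool's axes at that moment; what a row does not reach only later rows make up. A row lasts 1/8 s, in which the tool goes at most 62.5 mm and 10.7 degrees, less where a joint would pass 70% of its speed; a pose out of reach is approached as far as the arm can. A call with a gripper value outside its range is refused whole. The fingers move at their own pace and stop on an object; "squeeze" is the grip in N (left out, the last holds). Time passes only in rows, so rows that repeat a pose let the fingers close, or fill a call up. It gives the time, the measured TCP pose, the force and the opening at its end, in the units of the state.
- env.get_state(): the state, without advancing time (a new reading comes with each control period).
- env.read_camera(name): name is "scene" or "top"; returns a dict with "pixels" (384x512x3 uint8, red, green, blue), "fov_y" (degrees; the focal length in pixels is half the picture's height over the tangent of half this angle, whatever the lens; pixels are square), "cx", "cy" (the principal point, pixels), "dist" ([k1, k2, p1, p2, k3] as OpenCV has them; the pictures are not rectified), "world_from_camera" (4x4, takes a point from camera to world coordinates). Camera axes: x right, y down, z forward; pixel columns grow to the right and rows downward; lengths in m; the calibration is good to about 2 mm. A picture is of the moment at which its call begins. There is no depth.
- env.hand_in(): hands the job in, once; it reports no verdict.
The state is a dict: "clock": time; "joint_pos": joint angles; "qvel": joint speeds; "tau": joint torques, N m; "tcp_pos": TCP position; "orientation": TCP orientation; "wrist_force": force on the tool from outside, world axes, zero at the start; "ft_torque": the same for the moment, N m; "finger_gap": finger opening in m.
Only numpy, scipy, OpenCV 4.12 (cv2) and the standard library are available. Lean on these libraries where they do the work, as an engineer would, in place of code of your own. Each camera call takes 0.05 s, during which the arm holds its last target.

## Working session

There is one attempt and no reset: what is moved stays moved. The work goes in short steps, Python scripts to look and compute and a tool call to move; the robot and the scene stay as the last step left them, time stands still between calls to the robot, and variables do not carry over. Pictures are saved under pics/ and viewed, and the job is handed in when it is done.

Besides the shell and the picture viewer there is one more tool, called after "Call:" by a JSON object that holds its "op" and its "data", one argument or row to a line. apply_moves: Moves the arm, as the interface text tells. Its arguments: {"type":"object","properties":{"moves":{"type":"array","items":{"type":"array"}},"squeeze":{"type":"number"}},"required":["moves"]}

```bash
mkdir -p pics; ls; python3 - <<'E'
from workcell import env
import cv2,json
s=env.get_state();print(s)
for n in("scene","top"):
    r=env.read_camera(n);cv2.imwrite(f"pics/{n}0.png",cv2.resize(r["pixels"][:,:,::-1],(800,600),interpolation=cv2.INTER_CUBIC))
    print(n,r["fov_y"],r["cx"],r["cy"],r["dist"],r["world_from_camera"])
E
```

```text
pics
{'clock': 0.0, 'joint_pos': array([-1.39265311e+00,  3.13993847e-01,  4.49524236e-02,  1.30360961e+00,
        3.47308550e-06,  1.43120959e+00]), 'qvel': array([ 9.99281701e-05, -2.50331074e-04, -1.03192010e-03,  2.44998165e-03,
       -5.35819311e-04, -1.42670434e-03]), 'tau': array([ 1.33803071e-03, -4.80628896e+01,  2.98532528e+01,  1.94229040e-02,
        1.41403989e-04,  5.58739956e-06]), 'tcp_pos': array([ 0.17954089, -0.545695  ,  0.23040175]), 'orientation': array([-6.44226815e-04,  8.10064753e-01, -5.86339693e-01, -6.67052816e-04]), 'wrist_force': array([ 0.07464615, -0.7999441 ,  0.38686891]), 'ft_torque': array([ 0.01075784,  0.03788596, -0.04274192]), 'finger_gap': 0.08508227516884768}
scene 49.01323388140875 253.3683898655037 192.45705960432684 [-0.10662563  0.          0.          0.          0.        ] [[ 0.67726039  0.4313741  -0.59601573  1.14629834]
 [ 0.73562313 -0.41166759  0.53794833 -0.56361326]
 [-0.01330338 -0.80277405 -0.59613492  0.6385968 ]
 [ 0.          0.          0.          1.        ]]
top 55.643077019148656 257.2215447818125 194.7472175361777 [-0.01173815  0.          0.          0.          0.        ] [[ 0.09308637 -0.9692742   0.22768937  0.34566841]
 [-0.99563994 -0.08923923  0.02715638 -0.04799807]
 [-0.00600315 -0.22922452 -0.97335506  1.15850042]
 [ 0.          0.          0.          1.        ]]
```

View pics/scene0.png

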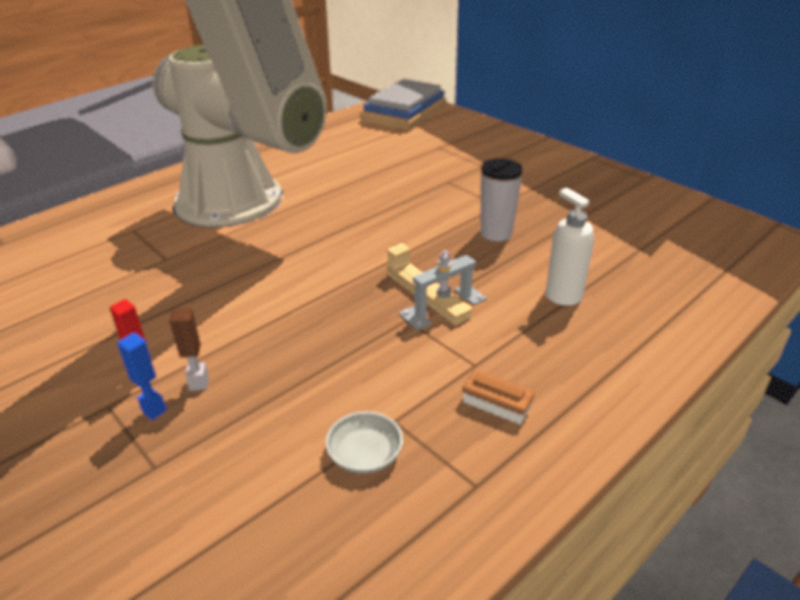

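View pics/top0.png

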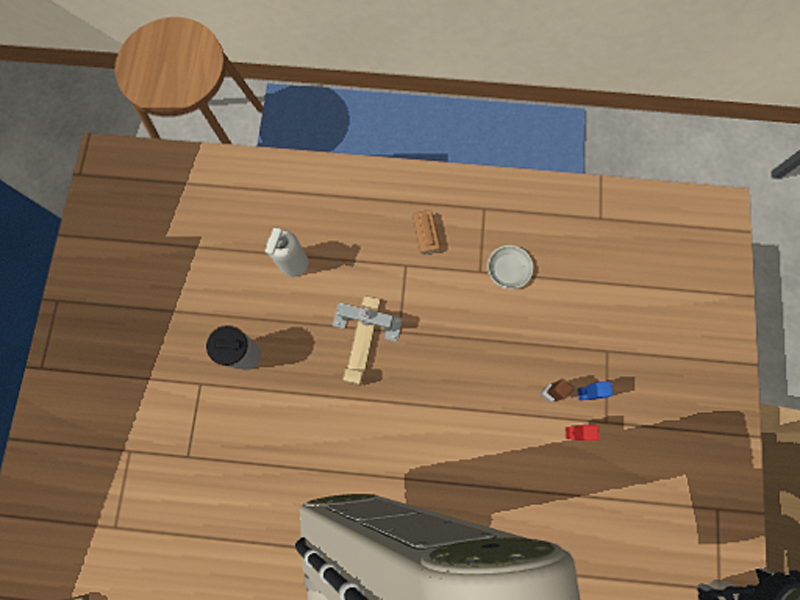

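Candidates for the driver, with pixels in the scene and top pictures:
- Brown handle: scene (186,340), top (557,390).
- Blue: scene (140,375), top (597,390).
- Red: scene (125,320), top (583,432).

The brown one fits the description. The stop is at about top (367,315). The block tab is at top (353,377), on the robot side. I'll check these in close crops.

```bash
cat > h.py <<'E'
import numpy as np,cv2
from workcell import env
class Cam:
    def __init__(s,n):
        r=env.read_camera(n);s.px=r["pixels"];h=s.px.shape[0]
        f=h/2/np.tan(np.radians(r["fov_y"])/2)
        s.K=np.array([[f,0,r["cx"]],[0,f,r["cy"]],[0,0,1.]]);s.d=np.array(r["dist"],float);s.T=np.array(r["world_from_camera"])
        s.Ti=np.linalg.inv(s.T)
    def proj(s,P):
        P=np.atleast_2d(P).astype(float)
        return cv2.projectPoints(P,cv2.Rodrigues(s.Ti[:3,:3])[0],s.Ti[:3,3],s.K,s.d)[0][:,0]
    def onz(s,uv,z):
        u=cv2.undistortPoints(np.array(uv,float).reshape(-1,1,2),s.K,s.d)[:,0]
        d=np.c_[u,np.ones(len(u))]@s.T[:3,:3].T;o=s.T[:3,3]
        z=np.broadcast_to(z,len(u))
        return o+d*((z-o[2])/d[:,2])[:,None]
    def crop(s,name,x,y,w,h,k):
        c=s.px[y:y+h,x:x+w,::-1];cv2.imwrite(name,cv2.resize(c,None,fx=k,fy=k,interpolation=cv2.INTER_CUBIC))
E
python3 - <<'E'
from h import *
a=Cam("scene");b=Cam("top")
a.crop("pics/s_drv.png",65,185,80,90,6)
b.crop("pics/t_drv.png",335,230,80,60,9)
a.crop("pics/s_stop.png",235,145,90,75,8)
b.crop("pics/t_stop.png",200,180,75,75,8)
E
```

```text
(no output)
```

View pics/s_drv.png

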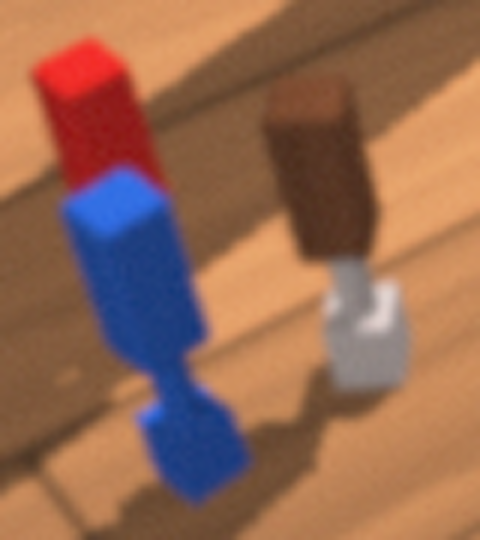

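View pics/t_drv.png

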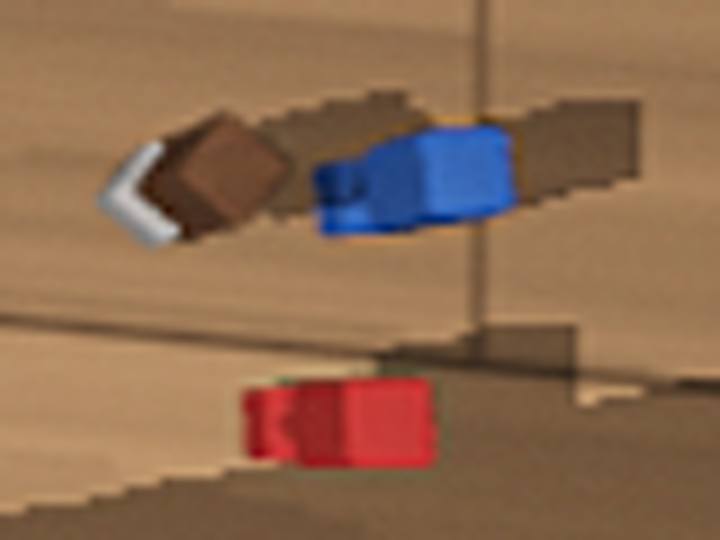

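View pics/s_stop.png

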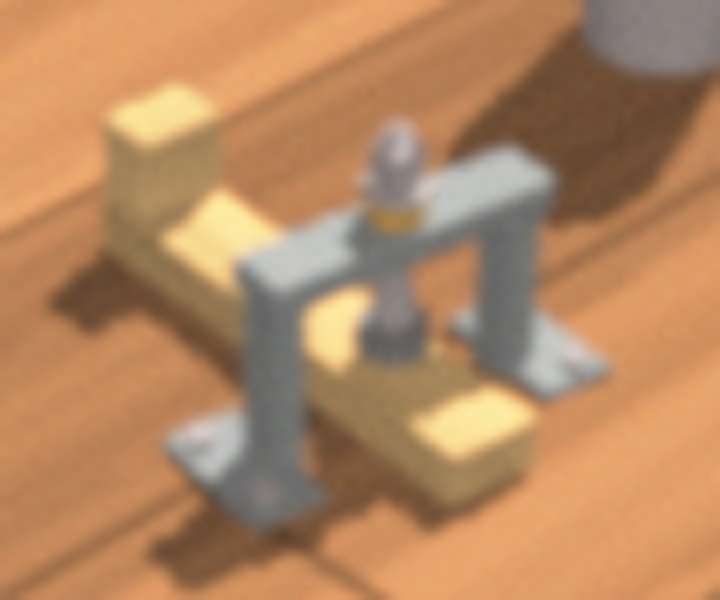

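View pics/t_stop.png

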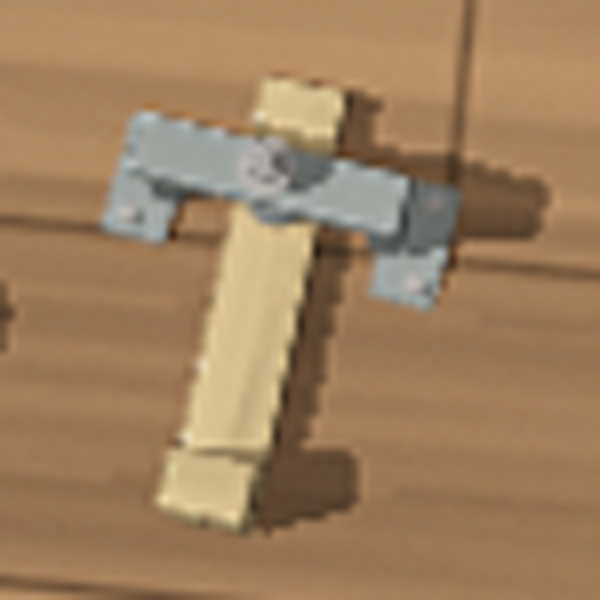

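The crops confirm the brown-handled driver with the steel socket. It stands near the blue one, and the tab is on the robot side of the stop. Next I'll fit the poses by model points.

```bash
cat > fit.py <<'E'
from h import *
from scipy.optimize import least_squares
a=Cam("scene");b=Cam("top")
def full(o,k,pts): return np.array(o)+(np.array(pts,float)+.5)/k-.5
def rect(hx,hy,z): return [(sx*hx,sy*hy,z) for sx,sy in((1,1),(-1,1),(-1,-1),(1,-1))]
def world(p,M):
    M=np.array(M,float);c,s=np.cos(p[2]),np.sin(p[2])
    return np.c_[p[0]+c*M[:,0]-s*M[:,1],p[1]+s*M[:,0]+c*M[:,1],M[:,2]]
def fit(obs,p0,n=3):
    # obs list (cam,model,uv)
    def r(p): return np.concatenate([(c.proj(world(p,M))-uv).ravel() for c,M,uv in obs])
    q=least_squares(r,p0,loss="soft_l1");return q.x,r(q.x)
E
python3 - <<'E'
from fit import *
# initial: top-view rough positions
print("drv top of handle",b.onz(full((335,230),9,[(232,168)]),.125), "corners",b.onz(full((335,230),9,[(222,110),(290,160),(237,225),(178,178)]),.125)[:,:2])
print("blue top",b.onz(full((335,230),9,[(428,128),(512,125),(515,210),(425,222)]),.125)[:,:2])
print("red top",b.onz(full((335,230),9,[(350,378),(435,378),(435,465),(345,465)]),.125)[:,:2])
print("tab",b.onz(full((200,180),8,[(172,450),(262,460),(248,528),(157,508)]),.052)[:,:2])
print("tongue end",b.onz(full((200,180),8,[(260,78),(347,90)]),.02)[:,:2])
print("beam",b.onz(full((200,180),8,[(138,112),(410,175),(395,233),(128,170)]),.074)[:,:2])
print("mug",b.onz(full((0,0),1,[(228/800*512,345/600*384)]),.145), "disp",b.onz([(285*.64,245*.64)],.15))
E
```

```text
drv top of handle [[ 0.45986778 -0.32306085  0.125     ]] corners [[ 0.47772929 -0.31939662]
 [ 0.46402776 -0.34109387]
 [ 0.44231292 -0.32513555]
 [ 0.45520388 -0.30631782]]
blue top [[ 0.47800609 -0.3840278 ]
 [ 0.4813615  -0.41031677]
 [ 0.45490128 -0.41152064]
 [ 0.44861089 -0.38356185]]
red top [[ 0.3986664  -0.36127003]
 [ 0.40106534 -0.3874264 ]
 [ 0.37481883 -0.38784843]
 [ 0.37229457 -0.360314  ]]
tab [[0.4664467  0.08059648]
 [0.46583585 0.04604122]
 [0.43975449 0.0485257 ]
 [0.44405048 0.0837207 ]]
tongue end [[0.62248741 0.06631138]
 [0.62074261 0.03083672]]
beam [[ 5.91710557e-01  1.06033514e-01]
 [ 5.76695832e-01 -2.29208916e-04]
 [ 5.53767108e-01  3.25319731e-03]
 [ 5.68754838e-01  1.07142043e-01]]
mug [[0.47871431 0.28612166 0.145     ]] disp [[0.67505663 0.20870308 0.15      ]]
```

```bash
cat > fit1.py <<'E'
from fit import *
def fitz(name,obs,p0):
    def r(p): return np.concatenate([(c.proj(world(p,M)+[0,0,p[3]])-uv).ravel() for c,M,uv in obs])
    q=least_squares(r,list(p0)+[0.],loss="soft_l1")
    print(name,np.round(q.x,4),"deg",np.degrees(q.x[2]).round(1),"rms",np.sqrt(np.mean(r(q.x)**2)).round(2))
    print(np.round(r(q.x).reshape(-1,2),1).tolist())
    return q.x
T=lambda p:full((335,230),9,p); S=lambda p:full((65,185),6,p)
# driver; yaw: x-axis toward corner ordering. top corners (+x front,.)
H=14;h=rect(H,H,.125*1000)
def R(hx,hy,z):return [(x/1000,y/1000,z/1000) for x,y,_ in rect(hx,hy,0)]
# top cam order: NE corner far=(222,110), right (290,160), near (237,225), left(178,178)
# yaw ~ direction such that +x+y corner is the far(+x) one
th=np.radians(-32.)
# world(+1,+1) corner at angle 45+yaw ; far corner at angle ~ atan2(.0037,.0179)=12deg -> yaw=-33
# order ccw: far, left, near, right
d=fitz("driver",[(b,R(14,14,125),T([(222,110),(178,178),(237,225),(290,160)])),
 (a,R(14,14,125),S([(285,82),(266,124),(354,120),(350,76)])[[1,2,3,0]] if 0 else S([(285,82),(266,124),(354,120),(350,76)])),
 ],[.46,-.323,th])
print("proj scene",((a.proj(world(d,R(14,14,125)))-[65,185]+.5)*6-.5).round().tolist(),((a.proj(world(d,R(12.25,12.25,0)))-[65,185]+.5)*6-.5).round().tolist())
print("proj top",((b.proj(world(d,R(14,14,125)))-[335,230]+.5)*9-.5).round().tolist(),((b.proj(world(d,R(12.25,12.25,28)))-[335,230]+.5)*9-.5).round().tolist())
T=lambda p:full((200,180),8,p); S=lambda p:full((235,145),8,p)
# stop: frame x away from robot (~ -? deg). top beam corners ccw from (+x,+y): far-left(138,112), near-left(128,170), near-right(395,233), far-right(410,175)
s=fitz("stop",[(b,R(12,53,74),T([(138,112),(128,170),(395,233),(410,175)])),
 (a,R(12,53,74),S([(555,178),(512,145),(238,262),(282,298)]))],[.573,.054,-.14])
print("proj scene",((a.proj(world(s,R(12,53,74)))-[235,145]+.5)*8-.5).round().tolist(),"axis top106",((a.proj(world(s,[(0,0,.106),(0,0,.074)]))-[235,145]+.5)*8-.5).round().tolist())
print("top axis 106",((b.proj(world(s,[(0,0,.106)]))-[200,180]+.5)*8-.5).round().tolist())
tab=lambda z:[(x/1000,y/1000,z/1000) for x,y in((-66,17),(-90,17),(-90,-17),(-66,-17))]
k=fitz("block",[(b,tab(52),T([(172,450),(157,508),(248,528),(262,460)])),
 (b,[(.09,.017,.02),(.09,-.017,.02)],T([(260,78),(347,90)])),
 (a,tab(52),S([(180,82),(105,118),(142,150),(218,112)])[[0,1,2,3]] if 0 else S([(218,112),(180,82),(105,118),(142,150)])),
 (a,[(.09,.017,.02),(.09,-.017,.02)],S([(538,412),(450,460)]))],[.54,.06,-.1])
for n,p in(("driver",d),("stop",s),("block",k)):
    pass
c,si=np.cos(k[2]),np.sin(k[2])
v=np.array([s[0]-k[0],s[1]-k[1]]);print("stop axis in block frame",c*v[0]+si*v[1],-si*v[0]+c*v[1])
print("tab centre",k[:2]-.078*np.array([c,si]))
E
python3 fit1.py
```

```text
driver [ 0.4603 -0.3242 -0.5781 -0.0056] deg -33.1 rms 7.89
[[-0.2, -0.4], [-1.0, -0.2], [0.6, 0.8], [0.3, 0.1], [9.3, 8.6], [13.6, -6.7], [-14.7, -4.6], [-15.5, 11.2]]
proj scene [[337.0, 121.0], [344.0, 71.0], [262.0, 80.0], [253.0, 130.0]] [[403.0, 388.0], [406.0, 342.0], [340.0, 350.0], [335.0, 396.0]]
proj top [[225.0, 104.0], [173.0, 174.0], [247.0, 231.0], [298.0, 160.0]] [[150.0, 141.0], [109.0, 198.0], [168.0, 243.0], [209.0, 186.0]]
stop [ 0.5732  0.0548 -0.1308  0.0007] deg -7.5 rms 0.36
[[0.1, -0.1], [-0.6, 0.1], [-0.2, -0.3], [-0.2, -0.5], [0.4, 0.3], [-0.6, 0.1], [-0.8, -0.2], [-0.2, 0.0]]
proj scene [[558.0, 182.0], [507.0, 148.0], [232.0, 262.0], [281.0, 300.0]] axis top106 [[401.0, 131.0], [398.0, 221.0]]
top axis 106 [[259.0, 153.0]]
block [ 0.5321  0.0578 -0.0988  0.0016] deg -5.7 rms 0.47
[[-0.2, -0.6], [-0.0, -0.1], [-0.4, -0.4], [-0.5, 0.3], [0.1, -0.4], [-0.4, 0.1], [0.3, 0.1], [-0.5, 0.0], [-1.5, -0.2], [-0.6, -0.3], [-0.1, 0.8], [0.3, 0.1]]
stop axis in block frame 0.04122511537783019 0.0010318753269566191
tab centre [0.45445151 0.0654954 ]
```

```bash
sed -i 's/(a,R(14,14,125),S(\[(285.*$/(a,R(14,14,125),S([(355,120),(350,76),(283,82),(266,124)])),(a,R(12.25,12.25,0),S([(402,386),(403,340),(340,350),(335,391)])[[0,3]]) if 0 else (a,[(.01225,.01225,0),(.01225-.0245,-.01225+.0,0)][:1]+[(.01225,-.01225,0)],S([(402,386),(335,391)]))/' fit1.py; python3 fit1.py | head -4; python3 - <<'E'
from h import *
from scipy.spatial.transform import Rotation as R
q=env.get_state()["orientation"];M=R.from_quat(q[[1,2,3,0]]).as_matrix();print(M.round(3))
E
```

```text
driver [ 0.4603 -0.3218 -0.6052 -0.001 ] deg -34.7 rms 0.93
[[-0.5, -0.7], [-1.5, -0.6], [-0.0, 0.6], [-0.0, 0.1], [-2.0, 0.1], [0.3, -0.9], [-2.1, -0.6], [-1.1, 0.7], [1.0, 0.2], [0.9, 0.5]]
proj scene [[342.0, 118.0], [351.0, 68.0], [270.0, 76.0], [259.0, 126.0]] [[407.0, 385.0], [413.0, 340.0], [347.0, 346.0], [340.0, 392.0]]
proj top [[219.0, 103.0], [165.0, 172.0], [238.0, 230.0], [291.0, 161.0]] [[145.0, 140.0], [102.0, 195.0], [159.0, 242.0], [202.0, 186.0]]
[[ 0.313 -0.95   0.   ]
 [-0.95  -0.313 -0.   ]
 [ 0.    -0.    -1.   ]]
```

```bash
cat > rel.py <<'E'
import sys
from h import *
from scipy.spatial.transform import Rotation as R
def rel(t,phi):
    s=env.get_state();q=s["orientation"];M=R.from_quat(q[[1,2,3,0]]).as_matrix()
    v=M.T@(np.array(t)-s["tcp_pos"])*100
    p0=np.degrees(np.arctan2(M[1,0],M[0,0]))
    print("t",round(s["clock"],2),"tcp",s["tcp_pos"].round(4),"phi",p0.round(1),"j6",s["joint_pos"][5].round(3),"F",s["wrist_force"].round(2),"gap",round(s["finger_gap"],4),"tilt",M[:2,2].round(4))
    print("shift cm",v.round(2),"yaw",round((p0-phi)%360,1),"or",round((p0-phi)%360-360,1))
if __name__=="__main__":
    a=list(map(float,sys.argv[1:]));rel(a[:3],a[3])
E
python3 rel.py .460 -.322 .22 145.3
```

```text
t 0.5 tcp [ 0.1797 -0.5462  0.2313] phi -71.8 j6 1.431 F [ 0.25 -0.55 -0.29] gap 0.0851 tilt [ 0. -0.]
shift cm [-12.54 -33.63   1.13] yaw 142.9 or -217.1
```

Call:
{"op": "apply_moves", "data": {
  "moves": [
    [[-1.3,-3.4,0.1],-10.5,1],
    [[-2.5,-6.7,0.2],-21,1],
    [[-3.8,-10.1,0.3],-31.5,1],
    [[-5.0,-13.5,0.5],-42,1],
    [[-6.3,-16.8,0.6],-52.5,1],
    [[-7.5,-20.2,0.7],-63,0.8],
    [[-8.8,-23.5,0.8],-73.5,0.8],
    [[-10.0,-26.9,0.9],-84,0.8],
    [[-11.3,-30.3,1.0],-94.5,0.8],
    [[-12.5,-33.6,1.1],-105,0.8]
  ]
}}

```text
clock: 1.75
tcp_pos: [0.4607, -0.3217, 0.2204]
orientation: [0.0, 0.957, 0.289, 0.0]
wrist_force: [-0.3, -0.9, 0.1]
finger_gap: 0.0679
```

```bash
python3 rel.py .460 -.322 .16 145.3
```

```text
t 1.75 tcp [ 0.4607 -0.3217  0.2204] phi 33.6 j6 0.233 F [-0.3  -0.94  0.13] gap 0.0679 tilt [ 0.0003 -0.0003]
shift cm [-0.08 -0.02  6.04] yaw 248.3 or -111.7
```

Call:
{"op": "apply_moves", "data": {
  "moves": [
    [[-0.1,0,0.5],-10.5,0.75],
    [[-0.1,0,1],-21,0.75],
    [[-0.1,0,1.5],-31.5,0.75],
    [[-0.1,0,2],-42,0.75],
    [[-0.1,0,2.5],-52.5,0.75],
    [[-0.1,0,3],-63,0.75],
    [[-0.1,0,3],-73.5,0.75],
    [[-0.1,0,3],-84,0.75],
    [[-0.1,0,3],-94.5,0.75],
    [[-0.1,0,3],-105,0.75]
  ]
}}

```text
clock: 3.0
tcp_pos: [0.459, -0.3231, 0.1903]
orientation: [0.0, 0.354, 0.935, -0.0]
wrist_force: [0.1, -0.4, 0.1]
finger_gap: 0.064
```

```bash
python3 rel.py .460 -.322 .076 145.3; python3 - <<'E'
from h import *
a=Cam("scene");b=Cam("top")
a.crop("pics/s_g1.png",45,130,110,130,5)
b.crop("pics/t_g1.png",310,210,110,80,7)
E
```

```text
t 3.0 tcp [ 0.459  -0.3231  0.1903] phi 138.6 j6 -1.604 F [ 0.1  -0.37  0.09] gap 0.064 tilt [ 0.0001 -0.0001]
shift cm [-1.000e-02  1.500e-01  1.143e+01] yaw 353.3 or -6.7
```

View pics/s_g1.png

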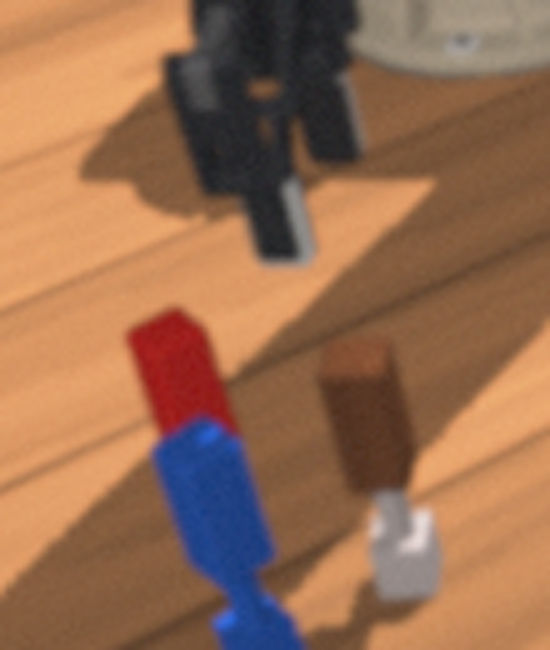

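View pics/t_g1.png

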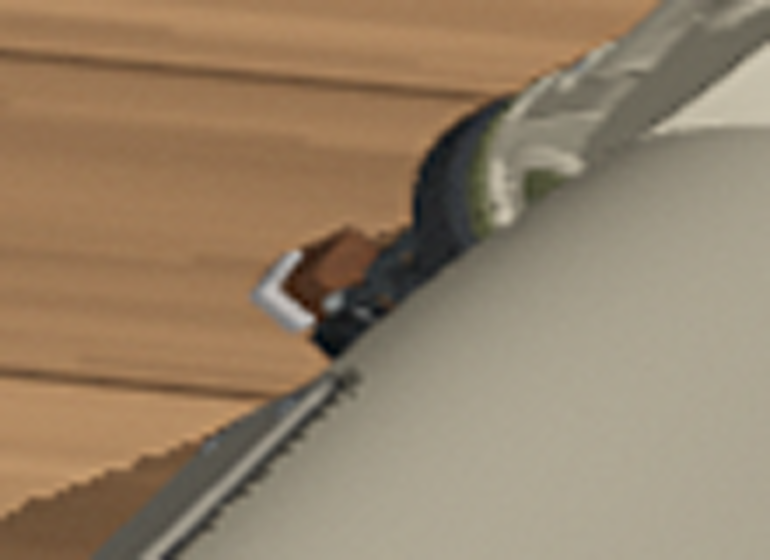

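```bash
python3 - <<'E'
from h import *
a=Cam("scene")
p=np.array([.459,-.3231,.1903]);f=np.radians(138.6);x=np.array([np.cos(f),np.sin(f),0])
for z in(0,.01):
  print(((a.proj([p+[0,0,z],p+.032*x+[0,0,z],p-.032*x+[0,0,z]])-[45,130]+.5)*5).round())
for q in ([.46,-.322,.125],[.46,-.322,0]): print(((a.proj([q])-[45,130]+.5)*5).round())
E
```

```text
[[316. 223.]
 [336. 178.]
 [294. 271.]]
[[311. 202.]
 [331. 157.]
 [289. 249.]]
[[354. 356.]]
[[414. 580.]]
```

Call:
{"op": "apply_moves", "data": {
  "moves": [
    [[0,0.1,2],-6.7,0.75],
    [[0,0.15,5],-6.7,0.75],
    [[0,0.15,8],-6.7,0.75],
    [[0,0.15,10],-6.7,0.75],
    [[0,0.15,11.4],-6.7,0.75],
    [[0,0.15,11.4],-6.7,0.75],
    [[0,0.15,11.4],-6.7,0.3],
    [[0,0.15,11.4],-6.7,0.1],
    [[0,0.15,11.4],-6.7,0.1],
    [[0,0.15,11.4],-6.7,0.1]
  ],
  "squeeze": 40
}}

```text
clock: 4.4
tcp_pos: [0.4605, -0.3224, 0.0774]
orientation: [0.001, 0.302, 0.953, -0.0]
wrist_force: [-1.0, 0.6, 5.6]
finger_gap: 0.0277
```

```bash
python3 rel.py .460 -.322 .24 145.3; python3 - <<'E'
from h import *
a=Cam("scene")
a.crop("pics/s_g2.png",45,130,110,130,5)
E
```

```text
t 4.4 tcp [ 0.4605 -0.3224  0.0774] phi 144.9 j6 -1.712 F [-0.96  0.65  5.57] gap 0.0277 tilt [ 0.0013 -0.0014]
shift cm [  0.03   0.   -16.26] yaw 359.6 or -0.4
```

View pics/s_g2.png

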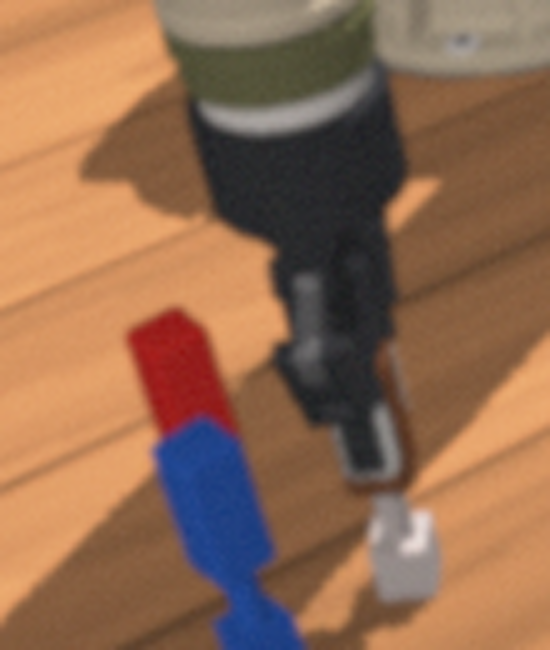

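Call:
{"op": "apply_moves", "data": {
  "moves": [
    [[0,0,-2],0,0.1],
    [[0,0,-5],0,0.1],
    [[0,0,-9],0,0.1],
    [[0,0,-13],0,0.1],
    [[0,0,-14.3],0,0.1],
    [[0,0,-14.3],0,0.1],
    [[0,0,-14.3],0,0.1],
    [[0,0,-14.3],0,0.1],
    [[0,0,-14.3],0,0.1],
    [[0,0,-14.3],0,0.1]
  ]
}}

```text
clock: 5.7
tcp_pos: [0.4598, -0.3218, 0.2188]
orientation: [-0.0, 0.301, 0.953, 0.0]
wrist_force: [-0.7, 0.3, -0.7]
finger_gap: 0.0274
```

```bash
python3 rel.py .5732 .0548 .215 172.5
```

```text
t 5.7 tcp [ 0.4598 -0.3218  0.2188] phi 144.9 j6 -1.712 F [-0.7   0.31 -0.7 ] gap 0.0274 tilt [-0.0005  0.0004]
shift cm [12.37 37.34  0.39] yaw 332.4 or -27.6
```

Call:
{"op": "apply_moves", "data": {
  "moves": [
    [[1.2,3.7,0],-3,0.1],
    [[3,9,0],-8,0.1],
    [[4.8,14.5,0],-12,0.1],
    [[6.6,20,0],-16,0.1],
    [[8.4,25.4,0],-20,0.1],
    [[10.2,30.8,0],-24,0.1],
    [[11.5,34.7,0.1],-27.6,0.1],
    [[12.37,37.34,0.2],-27.6,0.1],
    [[12.37,37.34,0.2],-27.6,0.1],
    [[12.37,37.34,0.2],-27.6,0.1]
  ]
}}

```text
clock: 6.95
tcp_pos: [0.5732, 0.0544, 0.2171]
orientation: [-0.0, 0.065, 0.998, -0.0]
wrist_force: [-0.2, -1.0, -2.1]
finger_gap: 0.0277
```

```bash
python3 rel.py .5732 .0548 .164 172.5; python3 - <<'E'
from h import *
a=Cam("scene");b=Cam("top")
a.crop("pics/s_h.png",235,95,90,120,5)
b.crop("pics/t_h.png",200,170,80,80,7)
E
```

```text
t 6.95 tcp [0.5732 0.0544 0.2171] phi 172.5 j6 -1.485 F [-0.23 -1.01 -2.15] gap 0.0277 tilt [-0.0004 -0.0005]
shift cm [0.   0.05 5.31] yaw 0.0 or -360.0
```

View pics/s_h.png

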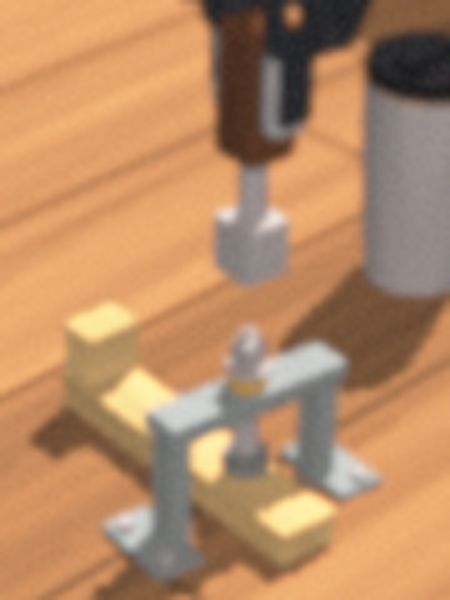

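View pics/t_h.png

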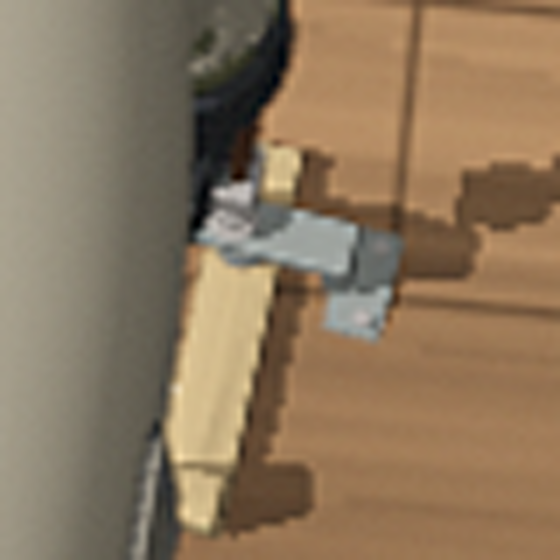

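```bash
python3 - <<'E'
from fit import *
a=Cam("scene")
for p,o in ((a,(235,95)),):
  P=lambda X:((p.proj(X)-o+.5)*5-.5).round(1).tolist()
  for z in(.1397,.1677):print("sock",P(world([.5732,.0544,-.131],[(x*.01225,y*.01225,z) for x,y in((1,1),(-1,1),(-1,-1),(1,-1))])))
  print("shaft axis",P([[.5732,.0544,.1997],[.5732,.0544,.1677],[.5732,.0544,.1397]]))
  print("screw",P([[.5732,.0548,.106],[.5732,.0548,.086],[.5732,.0548,.074]]))
im=a.px
c=im[95:175,265:305,::-1];cv2.imwrite("pics/s_h2.png",cv2.resize(c,None,fx=14,fy=14,interpolation=cv2.INTER_CUBIC)[:,:560][350:350+600])
E
```

```text
sock [[289.5, 273.4], [256.2, 251.7], [214.9, 267.5], [247.9, 289.7]]
sock [[291.9, 220.2], [258.1, 199.1], [216.1, 214.5], [249.7, 236.1]]
shaft axis [[256.1, 154.4], [253.9, 217.3], [252.1, 270.4]]
screw [[250.5, 331.8], [249.2, 367.3], [248.5, 388.2]]
```

View pics/s_h2.png

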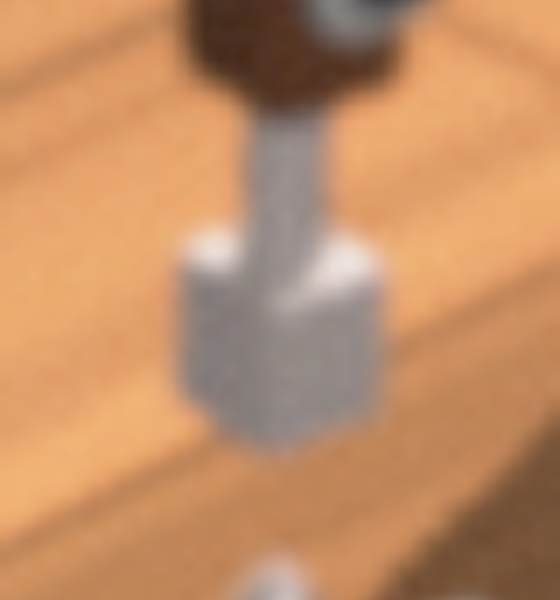

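Call:
{"op": "apply_moves", "data": {
  "moves": [
    [[0,0.05,1.0],0,0.1],
    [[0,0.05,2.0],0,0.1],
    [[0,0.05,2.7],0,0.1],
    [[0,0.05,3.0],0,0.1],
    [[0,0.05,3.3],0,0.1],
    [[0,0.05,3.6],0,0.1],
    [[0,0.05,3.9],0,0.1],
    [[0,0.05,4.1],0,0.1],
    [[0,0.05,4.1],0,0.1],
    [[0,0.05,4.1],0,0.1]
  ]
}}

```text
clock: 8.45
tcp_pos: [0.5734, 0.0552, 0.1763]
orientation: [-0.0, 0.065, 0.998, -0.0]
wrist_force: [-0.1, 0.6, -1.7]
finger_gap: 0.0279
```

```bash
python3 rel.py .5732 .0548 .164 172.5; python3 - <<'E'
from h import *
print(env.get_state()["ft_torque"])
a=Cam("scene");b=Cam("top")
a.crop("pics/s_i.png",255,105,60,75,8)
b.crop("pics/t_i.png",205,180,60,50,10)
E
```

```text
t 8.45 tcp [0.5734 0.0552 0.1763] phi 172.5 j6 -1.483 F [-0.09  0.63 -1.67] gap 0.0279 tilt [-0.     -0.0001]
shift cm [ 0.02 -0.04  1.23] yaw 0.0 or -360.0
[ 0.00768408  0.12489423 -0.01400558]
```

View pics/s_i.png

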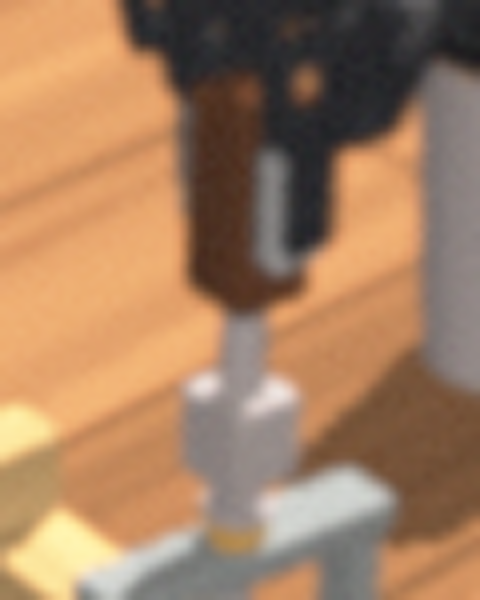

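View pics/t_i.png

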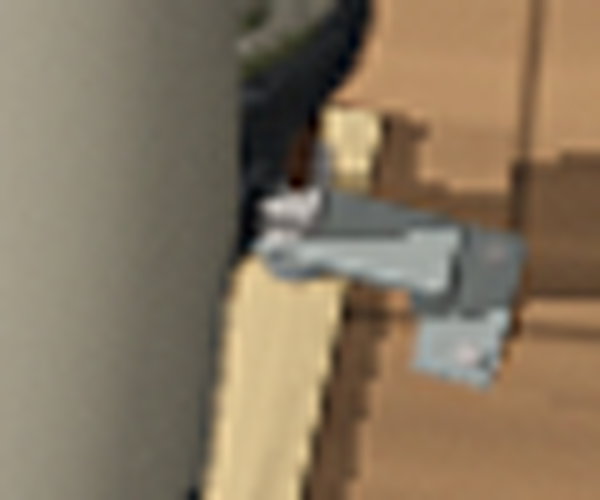

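Call:
{"op": "apply_moves", "data": {
  "moves": [
    [[0,-0.02,0.2],0,0.1],
    [[0,-0.02,0.35],0,0.1],
    [[0,-0.02,0.5],0,0.1],
    [[0,-0.02,0.65],0,0.1],
    [[0,-0.02,0.8],0,0.1],
    [[0,-0.02,0.9],0,0.1],
    [[0,-0.02,1.0],0,0.1],
    [[0,-0.02,1.1],0,0.1],
    [[0,-0.02,1.2],0,0.1],
    [[0,-0.02,1.2],0,0.1]
  ]
}}

```text
clock: 9.8
tcp_pos: [0.5732, 0.0551, 0.1641]
orientation: [-0.0, 0.065, 0.998, 0.0]
wrist_force: [-4.2, 2.4, 1.1]
finger_gap: 0.0273
```

```bash
python3 rel.py .5732 .0548 .164 172.5; python3 - <<'E'
from h import *
print(env.get_state()["ft_torque"])
a=Cam("scene");b=Cam("top")
a.crop("pics/s_j.png",255,105,60,75,8)
E
```

```text
t 9.8 tcp [0.5732 0.0551 0.1641] phi 172.5 j6 -1.484 F [-4.25  2.39  1.15] gap 0.0273 tilt [-0.0004  0.0001]
shift cm [-0.   -0.03  0.01] yaw 0.0 or -360.0
[ 0.81384537  1.08105273 -0.03799652]
```

View pics/s_j.png

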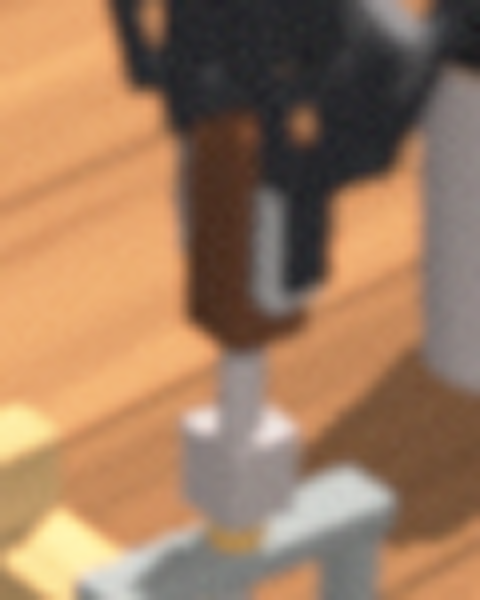

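```bash
python3 - <<'E'
from fit import *
a=Cam("scene")
t=np.linspace(0,2*np.pi,73)
for g in (0,1.5,3,4.5,6.5):
    r=a.proj(np.c_[.5732+.012*np.cos(t),.0548+.012*np.sin(t),np.full(73,.02+g/1000)])
    uv=(r-[235,145]+.5)*8-.5
    print(g,"bottom y",uv[:,1].max().round(1),"x range",uv[:,0].min().round(1),uv[:,0].max().round(1))
c=a.px[178:200,272:297,::-1];cv2.imwrite("pics/foot0.png",cv2.resize(c,None,fx=24,fy=24,interpolation=cv2.INTER_CUBIC))
E
```

```text
0 bottom y 389.5 x range 353.9 431.4
1.5 bottom y 385.6 x range 354.0 431.6
3 bottom y 381.6 x range 354.1 431.8
4.5 bottom y 377.7 x range 354.2 431.9
6.5 bottom y 372.5 x range 354.3 432.2
```

View pics/foot0.png

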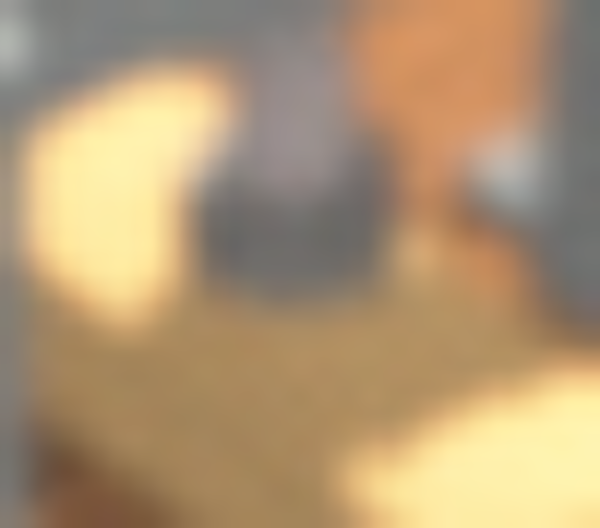

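```bash
cat > edge.py <<'E'
from h import *
def edge(n=3):
    out=[]
    for i in range(n):
        g=Cam("scene").px.astype(float)[184:199,279:289].mean(2) if 0 else None
        im=Cam("scene").px.astype(float)
        v=[]
        for x in range(281,288):
            p=cv2.GaussianBlur(im[:,x:x+1,0].copy(),(1,5),.8)[:,0]  # red channel
            lo=p[185:190].min();hi=np.median(p[193:198]);m=(lo+hi)/2
            k0=185+int(np.argmin(p[185:190]))
            for k in range(k0,197):
                if p[k]<m<=p[k+1]: v.append(k+(m-p[k])/(p[k+1]-p[k]));break
            else: v.append(np.nan)
        out.append(v)
    o=np.array(out);return np.nanmean(o,0).round(2),np.nanmean(o[:,1:6]).round(3),np.nanstd(o,0).mean().round(3)
if __name__=="__main__":print(edge())
E
python3 edge.py
```

```text
(array([189.54, 189.82, 190.11, 190.2 , 190.06, 189.9 , 189.73]), np.float64(190.02), np.float64(0.043))
```

Call:
{"op": "apply_moves", "data": {
  "moves": [
    [[0.1,0.05,0],0,0.1],
    [[0.1,0.05,0],9,0.1],
    [[0.1,0.05,0.0],18,0.1],
    [[0.1,0.05,0.05],27,0.1],
    [[0.1,0.05,0.09],36,0.1],
    [[0.1,0.05,0.13],45,0.1],
    [[0.1,0.05,0.17],54,0.1],
    [[0.1,0.05,0.21],63,0.1],
    [[0.1,0.05,0.25],70,0.1],
    [[0.1,0.05,0.25],70,0.1]
  ]
}}

```text
clock: 11.45
tcp_pos: [0.5725, 0.0551, 0.1616]
orientation: [0.0, 0.625, 0.78, -0.0]
wrist_force: [-2.8, 0.8, 0.2]
finger_gap: 0.0276
```

```bash
python3 edge.py;python3 rel.py .5732 .0548 .164 172.5; python3 - <<'E'
from h import *
print(env.get_state()["ft_torque"])
a=Cam("scene")
a.crop("pics/s_k.png",255,105,60,95,6)
E
```

```text
(array([190.57, 190.78, 190.94, 190.92, 190.73, 190.63, 190.58]), np.float64(190.8), np.float64(0.032))
t 11.6 tcp [0.5726 0.0552 0.1616] phi 102.6 j6 -0.263 F [-2.33  0.13 -1.04] gap 0.0273 tilt [-0.0001 -0.001 ]
shift cm [-0.05  0.05 -0.24] yaw 290.1 or -69.9
[0.02574056 0.79929756 0.0560794 ]
```

View pics/s_k.png

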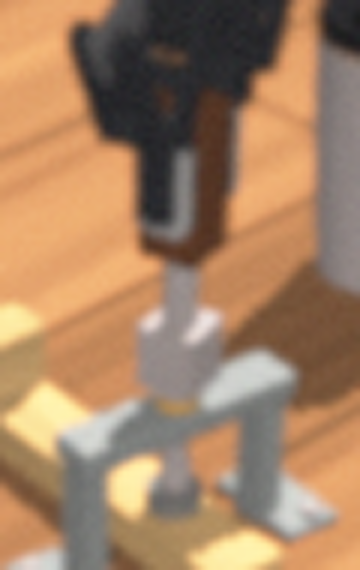

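Call:
{"op": "apply_moves", "data": {
  "moves": [
    [[0.01,-0.08,0.02],5,0.1],
    [[0.01,-0.08,0.04],10,0.1],
    [[0.01,-0.08,0.06],15,0.1],
    [[0.01,-0.08,0.09],20,0.1],
    [[0.01,-0.08,0.11],25,0.1],
    [[0.01,-0.08,0.11],25,0.1],
    [[0.01,-0.08,0.11],25,0.1],
    [[0.01,-0.08,0.11],25,0.1],
    [[0.01,-0.08,0.11],25,0.1],
    [[0.01,-0.08,0.11],25,0.1]
  ]
}}

```text
clock: 12.9
tcp_pos: [0.5718, 0.0552, 0.1607]
orientation: [0.0, 0.78, 0.626, -0.0]
wrist_force: [-1.9, -3.7, -2.2]
finger_gap: 0.0276
```

```bash
python3 edge.py;python3 rel.py .5732 .0548 .164 172.5
```

```text
(array([190.99, 191.14, 191.21, 191.2 , 191.18, 191.02, 191.06]), np.float64(191.15), np.float64(0.032))
t 13.05 tcp [0.5718 0.0553 0.1607] phi 77.5 j6 0.175 F [-0.7  -3.8  -2.83] gap 0.0277 tilt [ 0.0002 -0.0006]
shift cm [-0.02  0.14 -0.33] yaw 265.0 or -95.0
```

Call:
{"op": "apply_moves", "data": {
  "moves": [
    [[-0.05,0.02,0.02],5,0.1],
    [[-0.05,0.02,0.04],10,0.1],
    [[-0.05,0.02,0.06],15,0.1],
    [[-0.05,0.02,0.09],20,0.1],
    [[-0.05,0.02,0.11],25,0.1],
    [[-0.05,0.02,0.11],25,0.1],
    [[-0.05,0.02,0.11],25,0.1],
    [[-0.05,0.02,0.11],25,0.1],
    [[-0.05,0.02,0.11],25,0.1],
    [[-0.05,0.02,0.11],25,0.1]
  ]
}}

```text
clock: 14.3
tcp_pos: [0.5716, 0.0549, 0.1595]
orientation: [0.0, 0.897, 0.442, -0.0]
wrist_force: [-3.4, -4.5, -1.8]
finger_gap: 0.0273
```

```bash
python3 edge.py;python3 rel.py .5732 .0548 .164 172.5
```

```text
(array([191.26, 191.46, 191.64, 191.66, 191.54, 191.27, 191.2 ]), np.float64(191.517), np.float64(0.035))
t 14.45 tcp [0.5716 0.0549 0.1595] phi 52.5 j6 0.61 F [-2.45 -3.93 -2.36] gap 0.0277 tilt [-0.0004 -0.0002]
shift cm [ 0.08  0.13 -0.45] yaw 240.0 or -120.0
```

Call:
{"op": "apply_moves", "data": {
  "moves": [
    [[-0.07,-0.01,0.02],5,0.1],
    [[-0.07,-0.01,0.04],10,0.1],
    [[-0.07,-0.01,0.06],15,0.1],
    [[-0.07,-0.01,0.09],20,0.1],
    [[-0.07,-0.01,0.1],22,0.1],
    [[-0.07,-0.01,0.1],22,0.1],
    [[-0.07,-0.01,0.1],22,0.1],
    [[-0.07,-0.01,0.1],22,0.1],
    [[-0.07,-0.01,0.1],22,0.1],
    [[-0.07,-0.01,0.1],22,0.1]
  ]
}}

```text
clock: 15.7
tcp_pos: [0.5711, 0.0546, 0.1585]
orientation: [-0.0, 0.965, 0.264, -0.0]
wrist_force: [-4.5, -2.6, -1.1]
finger_gap: 0.0279
```

```bash
python3 edge.py;python3 rel.py .5732 .0548 .164 172.5
```

```text
(array([191.65, 191.85, 191.95, 191.9 , 191.81, 191.7 , 191.59]), np.float64(191.843), np.float64(0.029))
t 15.85 tcp [0.5711 0.0546 0.1586] phi 30.6 j6 0.993 F [-3.26 -2.81 -0.49] gap 0.0273 tilt [-0.0004  0.0001]
shift cm [ 0.19  0.09 -0.54] yaw 218.1 or -141.9
```

Call:
{"op": "apply_moves", "data": {
  "moves": [
    [[-0.05,-0.02,0.02],5,0.1],
    [[-0.05,-0.02,0.04],10,0.1],
    [[-0.05,-0.02,0.06],15,0.1],
    [[-0.05,-0.02,0.09],20,0.1],
    [[-0.05,-0.02,0.1],22,0.1],
    [[-0.05,-0.02,0.1],22,0.1],
    [[-0.05,-0.02,0.1],22,0.1],
    [[-0.05,-0.02,0.1],22,0.1],
    [[-0.05,-0.02,0.1],22,0.1],
    [[-0.05,-0.02,0.1],22,0.1]
  ]
}}

```text
clock: 17.1
tcp_pos: [0.5704, 0.0547, 0.1576]
orientation: [-0.0, 0.997, 0.075, -0.0]
wrist_force: [-4.5, -2.7, -1.5]
finger_gap: 0.0276
```

```bash
python3 edge.py;python3 rel.py .5732 .0548 .164 172.5
```

```text
(array([191.63, 192.  , 192.19, 192.12, 191.99, 191.68, 191.57]), np.float64(191.995), np.float64(0.019))
t 17.25 tcp [0.5704 0.0547 0.1576] phi 8.6 j6 1.377 F [-4.69 -2.87 -1.14] gap 0.0273 tilt [-0.0006  0.0004]
shift cm [ 0.28  0.03 -0.64] yaw 196.1 or -163.9
```

Call:
{"op": "apply_moves", "data": {
  "moves": [
    [[-0.06,0.02,0.02],5,0.1],
    [[-0.06,0.02,0.04],10,0.1],
    [[-0.06,0.02,0.06],15,0.1],
    [[-0.06,0.02,0.09],20,0.1],
    [[-0.06,0.02,0.1],22,0.1],
    [[-0.06,0.02,0.1],22,0.1],
    [[-0.06,0.02,0.1],22,0.1],
    [[-0.06,0.02,0.1],22,0.1],
    [[-0.06,0.02,0.1],22,0.1],
    [[-0.06,0.02,0.1],22,0.1]
  ]
}}

```text
clock: 18.5
tcp_pos: [0.5699, 0.0546, 0.1566]
orientation: [-0.0, 0.993, -0.117, -0.0]
wrist_force: [-5.5, -0.8, 0.3]
finger_gap: 0.0279
```

```bash
python3 edge.py;python3 rel.py .4545 .0655 .164 84.3
```

```text
(array([191.66, 192.09, 192.32, 192.25, 192.09, 191.75, 191.61]), np.float64(192.101), np.float64(0.02))
t 18.65 tcp [0.5699 0.0546 0.1566] phi -13.4 j6 1.759 F [-4.68 -1.23 -0.91] gap 0.0274 tilt [-0.0004  0.0009]
shift cm [-11.48   1.61  -0.73] yaw 262.3 or -97.7
```

Call:
{"op": "apply_moves", "data": {
  "moves": [
    [[0,0,0],0,0.6],
    [[0,0,0],0,0.6],
    [[0,0,0],0,0.6],
    [[0,0,-1],0,0.6],
    [[0,0,-3],0,0.6],
    [[0,0,-5],0,0.6],
    [[0,0,-7],0,0.6],
    [[0,0,-7.8],0,0.6],
    [[-2,0.3,-8],-2,0.6],
    [[-6,0.8,-8],-5,0.6]
  ]
}}

```text
clock: 19.9
tcp_pos: [0.5105, 0.0602, 0.2363]
orientation: [0.0, 0.997, -0.073, 0.0]
wrist_force: [-0.6, 0.4, -0.3]
finger_gap: 0.0511
```

```bash
python3 rel.py .4545 .0655 .030 -5.7; python3 - <<'E'
from h import *
a=Cam("scene");b=Cam("top")
a.crop("pics/s_l.png",225,65,110,130,5)
b.crop("pics/t_l.png",200,170,80,80,7)
E
```

```text
t 19.9 tcp [0.5105 0.0602 0.2363] phi -8.4 j6 1.679 F [-0.62  0.36 -0.26] gap 0.0511 tilt [ 0.0008 -0.0001]
shift cm [-5.63  0.29 20.63] yaw 357.3 or -2.7
```

View pics/s_l.png

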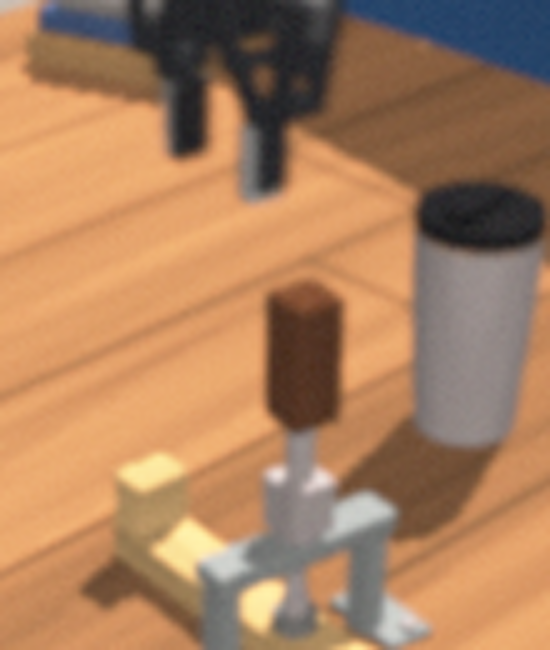

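Call:
{"op": "apply_moves", "data": {
  "moves": [
    [[-3,0.15,1],-2.7,0.6],
    [[-5.63,0.3,3],-2.7,0.6],
    [[-5.63,0.3,7],-2.7,0.6],
    [[-5.63,0.3,11],-2.7,0.6],
    [[-5.63,0.3,14],-2.7,0.6],
    [[-5.63,0.3,16],-2.7,0.6],
    [[-5.63,0.3,17],-2.7,0.6],
    [[-5.63,0.3,17],-2.7,0.6],
    [[-5.63,0.3,17],-2.7,0.6],
    [[-5.63,0.3,17],-2.7,0.6]
  ]
}}

```text
clock: 21.25
tcp_pos: [0.4547, 0.0657, 0.0674]
orientation: [0.0, 0.999, -0.051, 0.001]
wrist_force: [-0.2, 0.7, -0.2]
finger_gap: 0.0512
```

```bash
python3 rel.py .4545 .0655 .030 -5.7; python3 - <<'E'
from h import *
a=Cam("scene");b=Cam("top")
a.crop("pics/s_m.png",225,65,110,130,5)
b.crop("pics/t_m.png",200,170,80,80,7)
E
```

```text
t 21.25 tcp [0.4547 0.0657 0.0674] phi -5.8 j6 1.64 F [-0.16  0.72 -0.21] gap 0.0512 tilt [ 0.0018 -0.0001]
shift cm [-0.02  0.02  3.74] yaw 359.9 or -0.1
```

View pics/s_m.png

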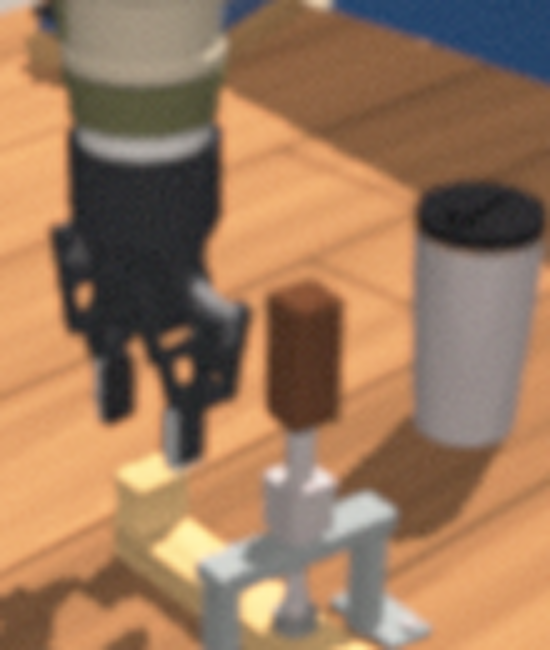

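Call:
{"op": "apply_moves", "data": {
  "moves": [
    [[0,0,1],0,0.6],
    [[0,0,2],0,0.6],
    [[0,0,3],0,0.6],
    [[0,0,3.4],0,0.6],
    [[0,0,3.4],0,0.6],
    [[0,0,3.4],0,0.15],
    [[0,0,3.4],0,0.15],
    [[0,0,3.4],0,0.15],
    [[0,0,3.4],0,0.15],
    [[0,0,3.4],0,0.15]
  ],
  "squeeze": 20
}}

```text
clock: 22.6
tcp_pos: [0.4529, 0.0658, 0.0328]
orientation: [0.0, 0.999, -0.051, -0.001]
wrist_force: [-4.5, 0.1, 6.2]
finger_gap: 0.0234
```

```bash
python3 rel.py .4545 .0655 .030 -5.7; python3 rel.py .4545 .0655 .030 -5.7|head -1;python3 edge.py; python3 rel.py .4545 .0655 .030 -5.7|head -1;  python3 - <<'E'
from h import *
a=Cam("scene");b=Cam("top")
a.crop("pics/s_n.png",225,65,110,130,5)
E
```

```text
t 22.6 tcp [0.4529 0.0658 0.0328] phi -5.8 j6 1.64 F [-4.49  0.06  6.16] gap 0.0234 tilt [-0.0013 -0.0001]
shift cm [0.16 0.01 0.28] yaw 359.9 or -0.1
t 22.6 tcp [0.4529 0.0658 0.0328] phi -5.8 j6 1.64 F [-4.49  0.06  6.16] gap 0.0234 tilt [-0.0013 -0.0001]
(array([191.62, 192.03, 192.31, 192.26, 192.04, 191.74, 191.61]), np.float64(192.077), np.float64(0.023))
t 22.75 tcp [0.4529 0.0658 0.0328] phi -5.8 j6 1.64 F [-4.12  0.7   5.33] gap 0.0232 tilt [-0.0013 -0.    ]
```

View pics/s_n.png

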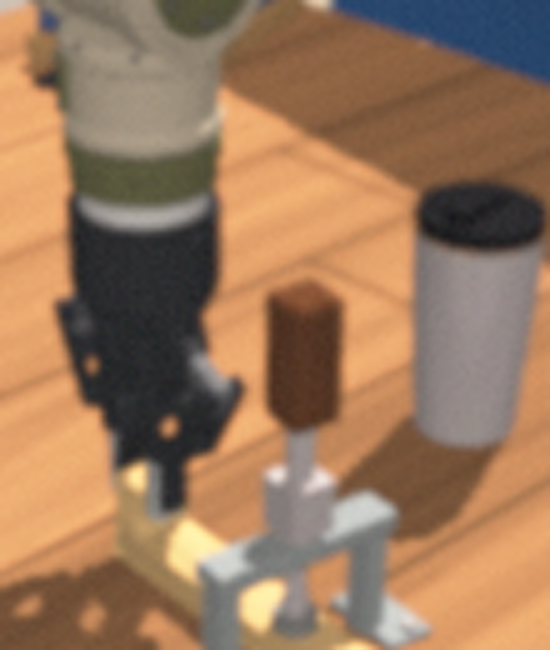

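Call:
{"op": "apply_moves", "data": {
  "moves": [
    [[-0.1,0,-0.06],0,0.15],
    [[-0.16,0,-0.06],0,0.15],
    [[-0.2,0,-0.06],0,0.15],
    [[-0.26,0,-0.06],0,0.15],
    [[-0.32,0,-0.06],0,0.15],
    [[-0.38,0,-0.06],0,0.15],
    [[-0.44,0,-0.06],0,0.15],
    [[-0.5,0,-0.06],0,0.15],
    [[-0.56,0,-0.06],0,0.15],
    [[-0.62,0,-0.06],0,0.15]
  ]
}}

```text
clock: 24.1
tcp_pos: [0.4478, 0.0663, 0.0332]
orientation: [0.0, 0.999, -0.05, 0.0]
wrist_force: [4.6, -0.6, -5.4]
finger_gap: 0.0236
```

```bash
python3 rel.py .4545 .0655 .030 -5.7; python3 - <<'E'
from h import *
for i in range(4):
    Cam("top");print(env.get_state()["wrist_force"].round(2))
E
```

```text
t 24.1 tcp [0.4478 0.0663 0.0332] phi -5.8 j6 1.641 F [ 4.58 -0.62 -5.43] gap 0.0236 tilt [ 0.0003 -0.0001]
shift cm [0.68 0.01 0.32] yaw 359.9 or -0.1
[ 3.6  -0.07 -5.79]
[ 4.13 -0.13 -4.92]
[ 3.94  0.1  -5.02]
[ 3.67 -0.29 -4.13]
```

Call:
{"op": "apply_moves", "data": {
  "moves": [
    [[0,0,0.03],0,0.15],
    [[0,0,0.03],0,0.15],
    [[0,0,0.03],0,0.15],
    [[-0.04,0,0.03],0,0.15],
    [[-0.08,0,0.03],0,0.15],
    [[-0.12,0,0.03],0,0.15],
    [[-0.16,0,0.03],0,0.15],
    [[-0.2,0,0.03],0,0.15],
    [[-0.24,0,0.03],0,0.15],
    [[-0.28,0,0.03],0,0.15]
  ]
}}

```text
clock: 25.55
tcp_pos: [0.445, 0.0666, 0.0329]
orientation: [0.0, 0.999, -0.051, 0.0]
wrist_force: [4.7, -0.7, -2.7]
finger_gap: 0.0233
```

```bash
python3 rel.py .4545 .0655 .030 -5.7; python3 - <<'E'
from h import *
for i in range(4):
    Cam("top");print(env.get_state()["wrist_force"].round(2))
E
```

```text
t 25.55 tcp [0.445  0.0666 0.0329] phi -5.8 j6 1.642 F [ 4.66 -0.75 -2.66] gap 0.0233 tilt [ 0.0002 -0.0001]
shift cm [0.96 0.01 0.29] yaw 359.9 or -0.1
[ 3.88 -0.64 -3.31]
[ 4.36 -1.01 -3.01]
[ 3.99  0.22 -4.14]
[ 5.36 -0.16 -3.76]
```

Call:
{"op": "apply_moves", "data": {
  "moves": [
    [[0,0,0.02],0,0.15],
    [[0,0,0.02],0,0.15],
    [[-0.08,0,0.02],0,0.15],
    [[-0.16,0,0.02],0,0.15],
    [[-0.24,0,0.02],0,0.15],
    [[-0.32,0,0.02],0,0.15],
    [[-0.4,0,0.02],0,0.15],
    [[-0.48,0,0.02],0,0.15],
    [[-0.56,0,0.02],0,0.15],
    [[-0.64,0,0.02],0,0.15]
  ]
}}

```text
clock: 27.0
tcp_pos: [0.4392, 0.0672, 0.0328]
orientation: [0.0, 0.999, -0.051, 0.001]
wrist_force: [5.6, -0.8, -2.6]
finger_gap: 0.0237
```

```bash
python3 rel.py .4545 .0655 .030 -5.7; python3 - <<'E'
from h import *
for i in range(4):
    c=Cam("scene");print(env.get_state()["wrist_force"].round(2))
c.crop("pics/s_o.png",225,65,110,130,5)
E
```

```text
t 27.0 tcp [0.4392 0.0672 0.0328] phi -5.8 j6 1.643 F [ 5.59 -0.83 -2.62] gap 0.0237 tilt [ 0.0012 -0.0002]
shift cm [1.54 0.01 0.28] yaw 359.9 or -0.1
[ 4.83 -0.05 -2.43]
[ 4.68 -0.92 -1.66]
[ 4.24 -0.38 -2.11]
[ 5.78 -0.71 -2.12]
```

View pics/s_o.png

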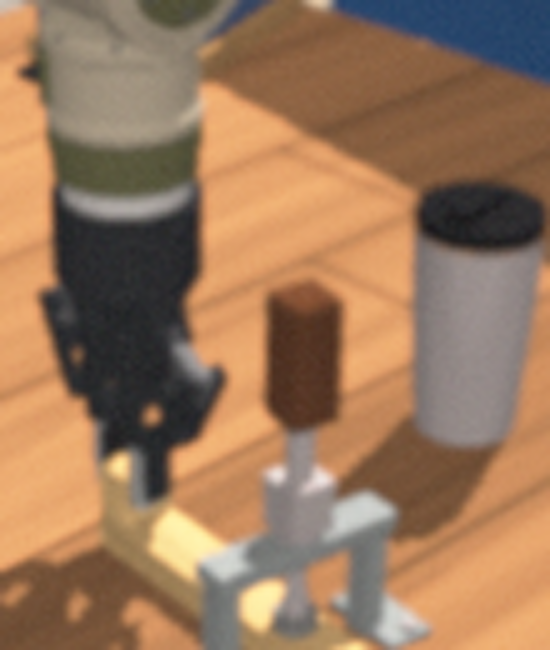

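Call:
{"op": "apply_moves", "data": {
  "moves": [
    [[0.08,0,0.01],0,0.15],
    [[0.15,0,0.01],0,0.15],
    [[0.15,0,0.01],0,0.15],
    [[0.15,0,0.01],0,0.6],
    [[0.15,0,0.01],0,0.6],
    [[0.15,0,0.01],0,0.6],
    [[0.15,0,0],0,0.6],
    [[0.15,0,-1],0,0.6],
    [[0.15,0,-3],0,0.6],
    [[0.15,0,-6],0,0.6]
  ]
}}

```text
clock: 28.45
tcp_pos: [0.4393, 0.0671, 0.0933]
orientation: [0.0, 0.999, -0.051, -0.001]
wrist_force: [0.9, -0.1, -1.1]
finger_gap: 0.0513
```

Call:
{"op": "apply_moves", "data": {
  "moves": [
    [[0,0,-3],0,0.6],
    [[0,0,-6],0,0.6],
    [[0,0,-10],0,0.6],
    [[-2,0,-14],0,0.6],
    [[-4,-2,-16],0,0.6],
    [[-5,-6,-16],0,0.6],
    [[-5,-10,-16],0,0.6],
    [[-5,-12,-16],0,0.6],
    [[-5,-12,-16],0,0.6],
    [[-5,-12,-16],0,0.6]
  ]
}}

```text
clock: 29.7
tcp_pos: [0.4022, 0.1912, 0.2529]
orientation: [0.0, 0.999, -0.05, 0.0]
wrist_force: [0.0, 0.3, 0.2]
finger_gap: 0.0512
```

```bash
python3 edge.py; python3 rel.py .4545 .0655 .030 -5.7|head -1; python3 - <<'E'
from h import *
a=Cam("scene");b=Cam("top")
cv2.imwrite("pics/s_end.png",cv2.resize(a.px[:,:,::-1],(800,600)));b.crop("pics/t_end.png",200,170,80,80,7)
a.crop("pics/s_end2.png",235,120,90,95,6)
E
```

```text
(array([191.65, 192.09, 192.34, 192.27, 191.97, 191.72, 191.51]), np.float64(192.077), np.float64(0.039))
t 29.85 tcp [0.4024 0.1908 0.2528] phi -5.9 j6 1.935 F [ 0.37 -0.29  0.03] gap 0.0514 tilt [ 0.0001 -0.0003]
```

View pics/s_end.png

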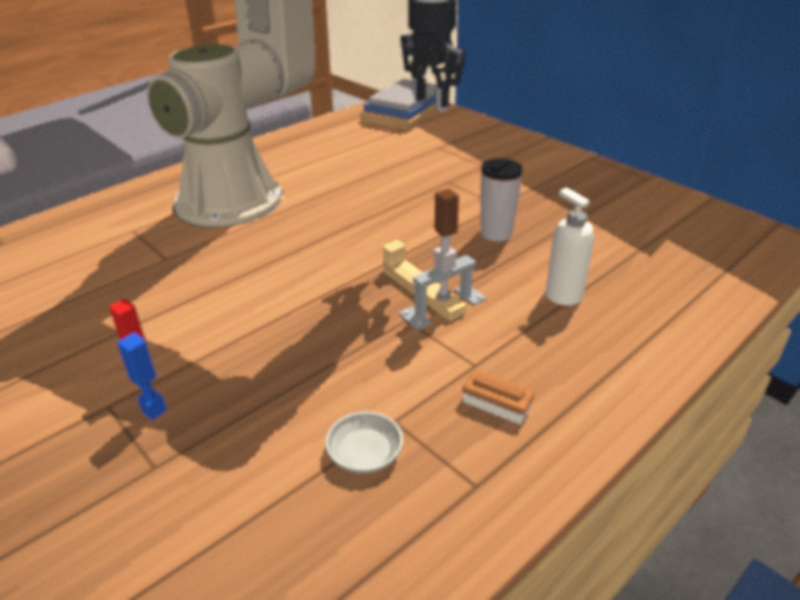

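View pics/s_end2.png

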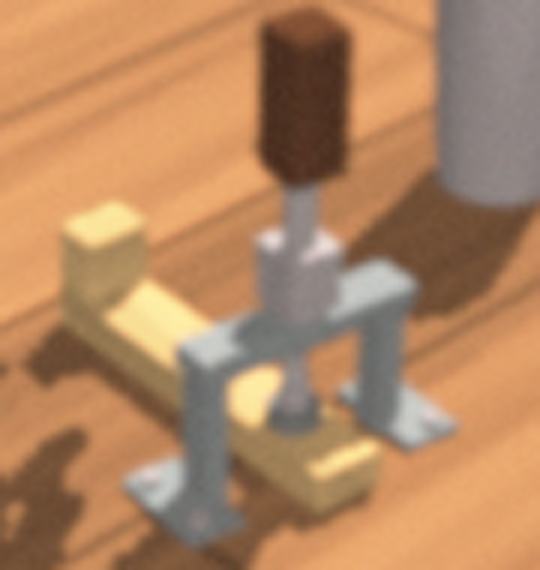

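View pics/t_end.png

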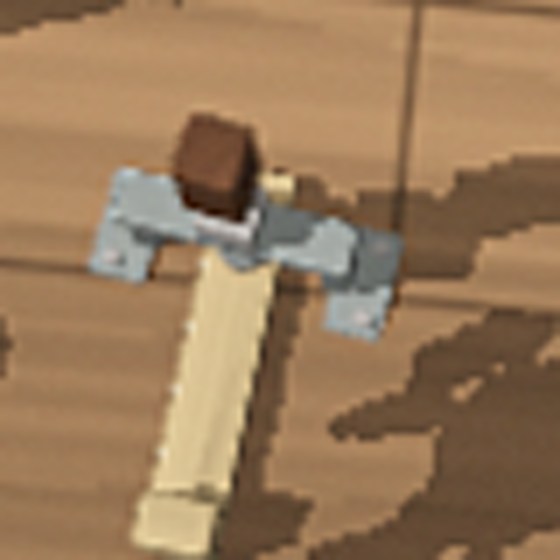

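```bash
python3 -c "
from workcell import env
print(env.hand_in())"
```

```text
the job is handed in; nothing more can be done
None
```

The screw is set so the foot nips the block, and the block is drawn out about 14 mm and still nipped. I handed the job in at about 30 s of the 72 s allowed.

- **Setting the screw:** I put the brown-handled driver on the screw and turned it clockwise about 186°, slack included, following it down. In the scene camera the foot's lower edge moved steadily, then almost stopped at about 164°. I turned about 22° beyond that point and let go.
- **Drawing the block:** I took the block by its tab and drew it out in three slow pulls, about 14 mm by arm travel.
- **Nip force:** The drag read about 4 to 5.5 N, while the grip also lifted the block by about 2 to 5 N. Allowing for that lift and the block's weight, the foot presses with about 5.5 to 6.5 N. That is inside the 2 to 8 N window but above its middle.
- **Disagreement:** The camera alone suggested 3 to 4.5 N. That is also inside the window, so I left the screw as it was.
- **Last look:** The driver stands upright on the screw, the foot is on the block, and its edge is where it was before the draw. The other things look unmoved, and the arm is clear with no force on the wrist.

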